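# Index the analyser's crucible carousel to the third click and hold it

### The job

Pull the analyser's blue carousel drawer out as far as it goes. Then grip the black knob in the middle of the carousel, turn it clockwise (seen from above) from its home stop to the third click, without going on to the fourth, and finish holding it there: the carousel springs back home when let go, so the program ends with the fingers still gripping the knob. Leave the two amber jars and the red rack where they stand.

Things in the scene. Friction and masses are not known exactly. Their poses are not given: they have to be found in the camera images.
- analyser: Low white bench instrument with a clear window in its top, 260 (x) x 250 (y) x 120 mm high, fixed to the bench; origin on the bench below the middle of its front (-x) face, where the drawer is; z up. Its drawer slides out of the -x side, along the analyser's own -x. The bench is level; the analyser is turned about the vertical by up to about 0.25 rad.
- drawer (a joint): How far the blue-fronted drawer is pulled out, m: 0 shut, 0.170 at the stop; starts up to 15 mm open. It slides with about 2 N of friction, and stays where it is left. The drawer's front face is 244 mm wide, 94 mm high, top edge 108 mm above the bench.
- drawer_handle (a point): Middle of the drawer's aluminium bar handle: round, 12 mm thick, 120 mm long, level, parallel to the front, 89 mm above the bench, its axis 45 mm in front of the drawer's face (39 mm clear gap), so that it can be pinched from above with a finger behind it. 45 mm from the analyser's origin along -x when shut. The point's axes are the analyser's.
- index_knob: Black bar knob on the carousel's upright axis: bar 42 long (its x axis), 16 thick, 36 mm tall, flat upright sides, top 104 mm above the bench; origin on the axis at its underside, 68 mm up. At home the bar lies along the analyser's x, white line on its -x end. Hidden in the analyser while the drawer is shut; fully out, its axis is 70 mm in front of the housing.
- knob_grip (a point): Point on the knob's vertical axis to grip at, 92 mm above the bench (12 mm under the knob's top). 145 mm behind the drawer's handle bar and 100 mm behind the drawer's front face. Its x axis runs along the bar. The crucibles below reach up to 51 mm above the bench and a round 28 mm hub under the knob up to 68 mm.
- carousel (a joint): Angle of the knob, rad, clockwise from above: 0 home (end stop), a click every 0.419 (24 deg), third click 1.257, fourth 1.676, end stop 2.094. A spring of 0.055 (home) to 0.07 N m (third) always pushes it home; clicks add +-0.04: stiffest 1/4 pitch past a click, then giving way into the next. Aluminium disc, 148 mm, with 15 crucibles; the red one is at the red drawer mark at home.
- jar_a: Amber glass jar with a black stopper and a blue and white label, 60 mm across, 100 mm tall; loose bystander beside the analyser. Origin under its centre.
- jar_b: A second jar, like jar_a.
- rack: Red plastic crucible rack, 90 x 60 x 16 mm, loose bystander beside the analyser. Origin under its centre.

How it is judged (in metres and radians):
On the way, in this order (a step that is already met when the one before it is completed fails the run):
1. the drawer is pulled out to its stop (value of joint drawer above 0.155 m and value of joint carousel below 0.2 rad), for 0.2 s.
2. the knob is gripped and turned to the third click (value of joint carousel between 1.0891 and 1.4242 rad and contact force between the fingers and index_knob above 1 N), for 0.3 s.
At the end, for the whole second after the job is handed in: The fingers hold the knob (more than 1 N) still at the third click, 1.257 rad within 0.4 of a click (0.167 rad), with the drawer out at its stop (at least 0.150 of 0.170 m) (all of step 2 and value of joint drawer above 0.15 m and velocity of joint carousel between -0.1 and 0.1 rad/s); the arm keeps its last pose, push and grip.
It fails at once if the knob goes on towards the fourth click (past 3.6 clicks, 1.508 rad) (value of joint carousel above 1.508 rad).
It fails at once if jar_a is shifted by more than 30 mm or tipped (distance of jar_a from where it was at the start of the episode above 0.03 m or angle between jar_a's own z axis and vertical above 0.4 rad).
It fails at once if jar_b is shifted by more than 30 mm or tipped (distance of jar_b from where it was at the start of the episode above 0.03 m or angle between jar_b's own z axis and vertical above 0.4 rad).
It fails at once if rack is shifted by more than 30 mm or tipped (distance of rack from where it was at the start of the episode above 0.03 m or angle between rack's own z axis and vertical above 0.4 rad).
It also fails if it takes over 53 s, if anything falls off the work surface, if the arm or the gripper's body presses on something with over 40 N, if the wrist force passes 120 N, or if a joint passes its speed limit or range.

### The arm

A 6-joint arm with a two-finger parallel gripper is mounted at the origin on the work surface. World frame = base frame: x ahead of the robot, y to its left, z up, the work surface at z = 0. Lengths are in mm, angles in rad, forces in N, time in s.
With the tool pointing down it reaches from about 275 to 725 mm from the base axis. Payload 15.9 kg.
Tool frame: the origin (TCP) lies between the finger pads; the fingertips stand 19 mm ahead of it and the grasp point (between the pads) is the TCP (ctrl.tip_reach is the distance from the TCP to the fingertips, in mm); z points along the fingers, y is the line along which they close (so a half turn about z gives the same grasp; the last joint's range is limited). The gripper opens to 85 mm and grips with 20 to 120 N. Pads are 22 mm wide; open, the fingers measure 114 mm over their backs; the gripper's body (76 mm by 85 mm) begins 54 mm behind the grasp point. The pads swing forward as they close: fully open they stand 13 mm farther back than shut.
Start: joints at [-1.156, 0.213, -0.034, 1.323, 0, 1.571], TCP at [201.496, -457.586, 250.306] pointing down, gripper open.
Joint ranges: [-2.98, 2.98], [-0.74, 1.72], [-1.14, 1.35], [-2.1, 2.04], [-1.57, 1.44], [-3.14, 3.14]. Speed limits (rad/s): [1.89, 1.89, 2.39, 2.57, 3.14, 3.14].

### API

Orientations are given as a unit quaternion [w, x, y, z].
In Python, from station import ctrl, eyes gives the robot as it stands.
- The arm moves only by the shell command python3 -m jog 'ROWS' [OPENING] [FORCE]. ROWS is JSON, a list of rows, each an object of numbers: "tx", "ty", "tz": the shift along the world's x, y, z as a fraction of full scale; "wx", "wy", "wz": the turn, a rotation vector about the world's x, y, z as a fraction of full scale. A call has 1 to 8 rows; each row is the pose to reach, as a shift and turn from the pose commanded when the call began; what a row does not reach only later rows make up. Full scale, the value 1, is 0.25 m for a shift and 90 degrees for a turn. A row lasts 1/12 s, in which the tool goes at most 41.7 mm and 7.16 degrees, less where a joint would pass 70% of its speed; a pose out of reach is approached as far as the arm can. A call with a number of a shift or a turn outside -1 to 1 is refused whole. A call with a gripper value outside its range is refused whole. OPENING is the opening, from 0 (shut) to 1 (fully open), set as the call begins (- or left out, the last holds). The fingers move at their own pace and stop on an object; FORCE is the grip in N (left out, the last holds). Time passes only in rows, so rows that repeat a pose let the fingers close. It gives the time, the measured TCP pose, the force, the opening and the grip force at its end, in the units of the state.
- ctrl.read_state(): the state, without advancing time (a new reading comes with each control period).
- eyes.capture(name): name is "scene" or "top"; returns (picture, depth): 420x560x3 uint8, blue, green, red; 420x560 float32, mm along the optical axis (not along the pixel's ray), 0 where there is no reading.
- eyes.camera_params(name): a dict with "K" (3x3 intrinsics, pixels), "R" (3x3) and "t" (3): a world point X has camera coordinates R X + t. Camera axes: x right, y down, z forward; pixel columns grow to the right and rows downward; lengths in mm; the calibration is good to about 2 mm. A picture is of the moment at which its call begins. camera_params takes no time and is no camera call.
- ctrl.hand_in(): hands the job in; it is judged then, once.
The state is a dict: "clock": time; "q": joint angles; "qvel": joint speeds; "effort": joint torques, N m; "tool_pos": TCP position; "orientation": TCP orientation; "ft_force": force on the tool from outside, world axes, zero at the start; "torque": the same for the moment, N m; "opening": opening from 0.0 (shut) to 1.0 (fully open); "gripper_force": force on a finger pad.
Only numpy, scipy, OpenCV 4.12 (cv2) and the standard library are available. Lean on these libraries where they do the work, as an engineer would, in place of code of your own. Each camera call takes 0.05 s, during which the arm holds its last target. There are 200 camera calls.

## Working session

There is one attempt and no reset: what is moved stays moved. The work goes in short steps, Python scripts to look and compute and a shell command to move; the robot and the scene stay as the last step left them, time stands still between calls to the robot, and variables do not carry over. Pictures are saved under pics/ and viewed, at most 10 in all, crops included, and the job is handed in when it is done.

```bash
ls; mkdir -p pics; python3 - <<'E'
from station import ctrl, eyes
import cv2, numpy as np
for n in ("scene","top"):
    p,d=eyes.capture(n); cv2.imwrite(f"pics/{n}0.png",p); np.save(f"{n}_d.npy",d)
    c=eyes.camera_params(n); print(n,{k:np.round(v,3).tolist() for k,v in c.items()})
print(ctrl.read_state())
E
```

```text
pics
scene {'K': [[446.776, 0.0, 286.106], [0.0, 446.776, 203.821], [0.0, 0.0, 1.0]], 'R': [[-0.434, 0.901, 0.002], [0.735, 0.355, -0.577], [-0.521, -0.249, -0.817]], 't': [269.709, -457.197, 1364.584]}
top {'K': [[505.13, 0.0, 281.717], [0.0, 505.13, 214.318], [0.0, 0.0, 1.0]], 'R': [[0.006, -1.0, -0.013], [-0.991, -0.004, -0.133], [0.132, 0.013, -0.991]], 't': [31.66, 697.054, 1039.969]}
{'clock': 0.1, 'q': array([-1.15599091e+00,  2.13375733e-01, -3.49366473e-02,  1.32347356e+00,
       -1.70520389e-05,  1.57079151e+00]), 'qvel': array([-1.33158636e-03, -2.04963169e-03,  1.15808245e-03, -1.81415287e-04,
        2.96922284e-05, -9.97196550e-04]), 'effort': array([-2.16612760e-03, -6.87253475e+01,  4.87805128e+01,  1.23110478e-02,
       -2.02902465e-04,  2.79177334e-05]), 'tool_pos': array([ 201.40005415, -457.36949849,  249.85494504]), 'orientation': array([-4.82449519e-04,  9.78568430e-01,  2.05921303e-01, -1.10232727e-04]), 'ft_force': array([ 0.34523321, -1.0754901 ,  0.69878844]), 'torque': array([-0.00554701, -0.00747444,  0.00164892]), 'gripper_force': 0.0, 'opening': 0.9945523245667297}
```

View pics/top0.png

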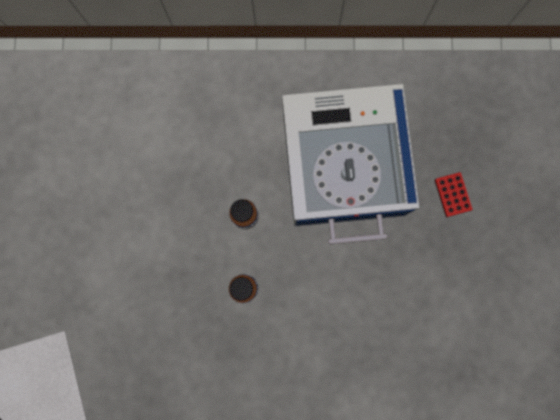

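View pics/scene0.png

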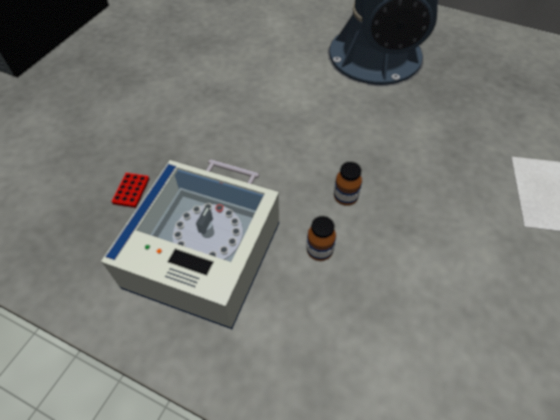

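Top view: the handle bar runs from (331,240) to (386,236), the housing's front corners are near (296,220) and (418,208), the jars are at (243,212) and (242,288), and the rack is at (454,194). I'll work out the metric values from depth.

```bash
cat > h.py <<'E'
import numpy as np, cv2
from station import ctrl, eyes
def cloud(n,d):
    c=eyes.camera_params(n); K,R,t=(np.array(c[k]) for k in "KRt")
    v,u=np.mgrid[:d.shape[0],:d.shape[1]]
    pc=np.stack([(u-K[0,2])/K[0,0]*d,(v-K[1,2])/K[1,1]*d,d],-1)
    return (pc-t)@R   # R^T(pc-t)
def ray(n,u,v,z):
    c=eyes.camera_params(n); K,R,t=(np.array(c[k]) for k in "KRt")
    r=R.T@np.linalg.solve(K,[u,v,1.]); o=-R.T@t
    return o+r*(z-o[2])/r[2]
E
python3 - <<'E'
from h import *
for n in ("top","scene"):
    W=cloud(n,np.load(n+"_d.npy")); z=W[...,2]
    m=(z>108)&(z<132); k,l,s,_=cv2.connectedComponentsWithStats(m.astype(np.uint8))
    i=1+np.argmax(s[1:,4]); P=W[l==i][:,:2].astype(np.float32)
    r=cv2.minAreaRect(P); print(n,"housing",r,np.median(W[l==i][:,2])); print(cv2.boxPoints(r).round(1).tolist())
    print("bench z",np.median(z[np.load(n+"_d.npy")>0]))
    if n=="top": m=np.zeros(z.shape,bool); m[226:248,325:392]=1
    else: m=np.zeros(z.shape,bool); m[155:185,205:262]=1
    m&=(z>78)&(z<104); P=W[m]; print("handle n",len(P),P.mean(0).round(1)); 
    r=cv2.minAreaRect(P[:,:2].astype(np.float32)); print(r)
for nm,u,v,z in (("jarA",243,212,100),("jarB",242,288,100),("rack",454,194,16),("hL",331,240,95),("hR",386,236,95)): print(nm,ray("top",u,v,z).round(1))
E
```

```text
top housing ((818.0057983398438, -102.7469482421875), (264.08770751953125, 250.91238403320312), 5.6542181968688965) 119.09759099195348
[[674.2000122070312, 9.100000381469727], [699.0, -240.60000610351562], [961.7999877929688, -214.60000610351562], [937.0, 35.099998474121094]]
bench z 0.03590618071330277
handle n 437 [ 645.1 -116.8   93.5]
((649.8160400390625, -119.71475982666016), (35.45998764038086, 118.97979736328125), 0.23207151889801025)
scene housing ((818.8538208007812, -102.84300231933594), (262.8533020019531, 252.5419158935547), 5.697615146636963) 119.42380481458711
[[675.5, 9.800000190734863], [700.5999755859375, -241.5], [962.2000122070312, -215.39999389648438], [937.0999755859375, 35.900001525878906]]
bench z 0.7017406237389581
handle n 351 [ 647.9 -117.    93.1]
((654.1488647460938, -117.76516723632812), (36.49897766113281, 118.50183868408203), 5.3217573165893555)
jarA [694.2 113.6 100. ]
jarB [540.2 113.2 100. ]
rack [ 747.9 -345.8   16. ]
hL [638.  -66.4  95. ]
hR [ 646.7 -178.4   95. ]
```

```bash
python3 -m jog '[{"tx":0.11,"ty":0.08,"wz":0.05},{"tx":0.22,"ty":0.17,"wz":0.1},{"tx":0.33,"ty":0.25,"wz":0.15},{"tx":0.44,"ty":0.34,"wz":0.2},{"tx":0.55,"ty":0.42,"wz":0.25},{"tx":0.66,"ty":0.51,"wz":0.3},{"tx":0.77,"ty":0.59,"wz":0.35},{"tx":0.88,"ty":0.68,"wz":0.4}]' 0.42 60
python3 -m jog '[{"tx":0.11,"ty":0.08,"wz":0.05},{"tx":0.22,"ty":0.17,"wz":0.1},{"tx":0.33,"ty":0.25,"wz":0.15},{"tx":0.44,"ty":0.34,"wz":0.2},{"tx":0.55,"ty":0.42,"wz":0.25},{"tx":0.66,"ty":0.51,"wz":0.3},{"tx":0.77,"ty":0.59,"wz":0.35},{"tx":0.86,"ty":0.66,"wz":0.4}]'
python3 -m jog '[{},{},{}]'
cat >> h.py <<'E'
def st():
    from scipy.spatial.transform import Rotation as Ro
    s=ctrl.read_state(); w,x,y,z=s["orientation"]; M=Ro.from_quat([x,y,z,w]).as_matrix()
    print(round(s["clock"],2),s["tool_pos"].round(1),"y-angle",round(np.degrees(np.arctan2(M[1,1],M[0,1])),2),"z",M[:,2].round(3),"q",s["q"].round(3),"F",s["ft_force"].round(1),"T",s["torque"].round(3),"open",round(s["opening"],3),"grip",round(s["gripper_force"],1))
E
python3 -c "from h import *; st()"
```

```text
0.1 [ 201.4 -457.4  249.9] y-angle -66.23 z [-0.     0.001 -1.   ] q [-1.156  0.213 -0.035  1.323 -0.     1.571] F [ 0.3 -1.1  0.7] T [-0.006 -0.007  0.002] open 0.995 grip 0.0validation failed for argument at $[0]...
validation failed for argument at $[0]...
validation failed for argument at $[0]...
```

```bash
python3 -m jog '[{"tx":0.11,"ty":0.08,"tz":0,"wx":0,"wy":0,"wz":0.05},{"tx":0.22,"ty":0.17,"tz":0,"wx":0,"wy":0,"wz":0.1},{"tx":0.33,"ty":0.25,"tz":0,"wx":0,"wy":0,"wz":0.15},{"tx":0.44,"ty":0.34,"tz":0,"wx":0,"wy":0,"wz":0.2},{"tx":0.55,"ty":0.42,"tz":0,"wx":0,"wy":0,"wz":0.25},{"tx":0.66,"ty":0.51,"tz":0,"wx":0,"wy":0,"wz":0.3},{"tx":0.77,"ty":0.59,"tz":0,"wx":0,"wy":0,"wz":0.35},{"tx":0.88,"ty":0.68,"tz":0,"wx":0,"wy":0,"wz":0.4}]' 0.42 60; python3 -c "from h import *; st()"
```

```text
clock: 0.77
tool_pos: [422.6, -286.3, 250.1]
orientation: [-0.0, 0.866, 0.5, -0.0]
ft_force: [0.9, -0.7, 0.7]
opening: 0.421
gripper_force: 0.0
0.77 [ 422.6 -286.3  250.1] y-angle -30.02 z [-0.  0. -1.] q [-0.596  0.235 -0.007  1.329 -0.     1.499] F [ 0.9 -0.7  0.7] T [-0.067 -0.034 -0.029] open 0.421 grip 0.0
```

```bash
python3 -m jog '[{"tx":0.11,"ty":0.08,"tz":0,"wx":0,"wy":0,"wz":0.05},{"tx":0.22,"ty":0.17,"tz":0,"wx":0,"wy":0,"wz":0.1},{"tx":0.33,"ty":0.25,"tz":0,"wx":0,"wy":0,"wz":0.15},{"tx":0.44,"ty":0.34,"tz":-0.05,"wx":0,"wy":0,"wz":0.2},{"tx":0.55,"ty":0.42,"tz":-0.1,"wx":0,"wy":0,"wz":0.25},{"tx":0.66,"ty":0.5,"tz":-0.2,"wx":0,"wy":0,"wz":0.3},{"tx":0.77,"ty":0.58,"tz":-0.3,"wx":0,"wy":0,"wz":0.35},{"tx":0.876,"ty":0.664,"tz":-0.35,"wx":0,"wy":0,"wz":0.397}]'; python3 - <<'E'
from h import *
p,d=eyes.capture("top"); s,_=eyes.capture("scene")
st()
cv2.imwrite("pics/a.png",np.hstack([cv2.resize(p[150:300,230:430],None,fx=2,fy=2),cv2.resize(s[100:250,140:340],None,fx=2,fy=2)]))
E
```

```text
clock: 1.43
tool_pos: [640.6, -120.3, 159.6]
orientation: [-0.001, 0.671, 0.742, -0.001]
ft_force: [-0.7, -0.5, 1.1]
opening: 0.417
gripper_force: 0.0
1.53 [ 641.6 -118.   158.4] y-angle 5.89 z [-0.005  0.002 -1.   ] q [-1.820e-01  5.660e-01  2.500e-01  1.260e+00  1.000e-03  1.286e+00] F [-0.6  0.5 -0.1] T [ 0.017 -0.018 -0.024] open 0.426 grip 0.0
```

View pics/a.png

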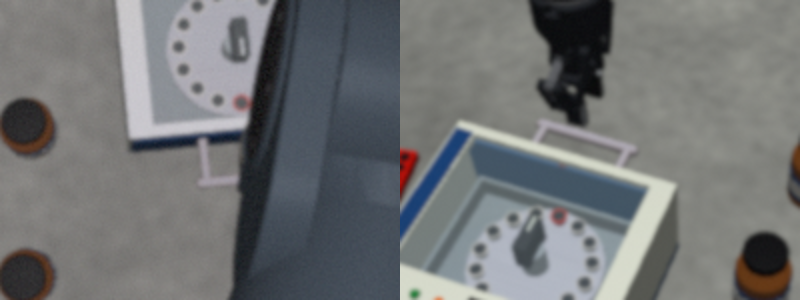

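The gripper hangs over the bar, with the handle at about (590,140) in the right-hand crop. The knob's white line points toward the handle. Descending and pinching next.

```bash
python3 -m jog '[{"tx":0,"ty":0,"tz":-0.04,"wx":0,"wy":0,"wz":0},{"tx":0,"ty":0,"tz":-0.1,"wx":0,"wy":0,"wz":0},{"tx":0,"ty":0,"tz":-0.16,"wx":0,"wy":0,"wz":0},{"tx":0,"ty":0,"tz":-0.22,"wx":0,"wy":0,"wz":0},{"tx":0,"ty":0,"tz":-0.26,"wx":0,"wy":0,"wz":0},{"tx":0,"ty":0,"tz":-0.28,"wx":0,"wy":0,"wz":0},{"tx":0,"ty":0,"tz":-0.28,"wx":0,"wy":0,"wz":0}]'; python3 -c "from h import *; st()"
```

```text
clock: 2.12
tool_pos: [639.7, -122.1, 92.1]
orientation: [-0.0, 0.673, 0.74, -0.0]
ft_force: [-0.2, -0.2, 0.8]
opening: 0.419
gripper_force: 0.0
2.12 [ 639.7 -122.1   92.1] y-angle 5.43 z [-0.001  0.    -1.   ] q [-0.189  0.592  0.123  1.103 -0.     1.287] F [-0.2 -0.2  0.8] T [0.006 0.025 0.003] open 0.419 grip 0.0
```

```bash
python3 -m jog '[{"tx":0,"ty":0,"tz":0,"wx":0,"wy":0,"wz":0},{"tx":0,"ty":0,"tz":0,"wx":0,"wy":0,"wz":0},{"tx":0,"ty":0,"tz":0,"wx":0,"wy":0,"wz":0},{"tx":0,"ty":0,"tz":0,"wx":0,"wy":0,"wz":0},{"tx":0,"ty":0,"tz":0,"wx":0,"wy":0,"wz":0},{"tx":0,"ty":0,"tz":0,"wx":0,"wy":0,"wz":0}]' 0 40; python3 -c "from h import *; st()"
```

```text
clock: 2.62
tool_pos: [641.1, -121.8, 93.9]
orientation: [0.001, 0.672, 0.74, 0.0]
ft_force: [-0.7, -0.9, 7.4]
opening: 0.125
gripper_force: 39.2
2.62 [ 641.1 -121.8   93.9] y-angle 5.49 z [ 0.002 -0.001 -1.   ] q [-0.188  0.591  0.126  1.104 -0.     1.287] F [-0.7 -0.9  7.4] T [-0.238  0.124  0.026] open 0.125 grip 39.2
```

```bash
python3 -m jog '[{"tx":-0.03,"ty":-0.003,"tz":0,"wx":0,"wy":0,"wz":0},{"tx":-0.1,"ty":-0.01,"tz":0,"wx":0,"wy":0,"wz":0},{"tx":-0.2,"ty":-0.02,"tz":0,"wx":0,"wy":0,"wz":0},{"tx":-0.3,"ty":-0.03,"tz":0,"wx":0,"wy":0,"wz":0},{"tx":-0.4,"ty":-0.04,"tz":0,"wx":0,"wy":0,"wz":0},{"tx":-0.5,"ty":-0.05,"tz":0,"wx":0,"wy":0,"wz":0},{"tx":-0.58,"ty":-0.058,"tz":0,"wx":0,"wy":0,"wz":0},{"tx":-0.62,"ty":-0.062,"tz":0,"wx":0,"wy":0,"wz":0}]'; python3 -c "from h import *; st()"
python3 -m jog '[{"tx":-0.01,"ty":-0.001,"tz":0,"wx":0,"wy":0,"wz":0},{"tx":-0.02,"ty":-0.002,"tz":0,"wx":0,"wy":0,"wz":0},{"tx":-0.03,"ty":-0.003,"tz":0,"wx":0,"wy":0,"wz":0},{"tx":-0.04,"ty":-0.004,"tz":0,"wx":0,"wy":0,"wz":0},{"tx":-0.05,"ty":-0.005,"tz":0,"wx":0,"wy":0,"wz":0},{"tx":-0.05,"ty":-0.005,"tz":0,"wx":0,"wy":0,"wz":0}]'; python3 -c "from h import *; st()"
```

```text
clock: 3.28
tool_pos: [484.3, -137.5, 94.0]
orientation: [0.001, 0.673, 0.74, 0.0]
ft_force: [3.0, -0.2, 2.1]
opening: 0.12
gripper_force: 40.4
3.28 [ 484.3 -137.5   94. ] y-angle 5.47 z [ 0.002 -0.001 -1.   ] q [-0.276  0.304 -0.323  0.942 -0.     1.199] F [ 3.  -0.2  2.1] T [-0.002 -0.538  0.051] open 0.12 grip 40.4
clock: 3.78
tool_pos: [476.0, -138.3, 94.0]
orientation: [0.002, 0.672, 0.74, 0.002]
ft_force: [14.7, 3.3, -0.8]
opening: 0.115
gripper_force: 40.5
3.78 [ 476.  -138.3   94. ] y-angle 5.53 z [ 0.006  0.    -1.   ] q [-0.284  0.286 -0.348  0.931  0.002  1.19 ] F [14.7  3.3 -0.8] T [ 0.687 -2.871 -0.039] open 0.115 grip 40.5
```

```bash
python3 -m jog '[{"tx":0.01,"ty":0,"tz":0,"wx":0,"wy":0,"wz":0},{"tx":0.01,"ty":0,"tz":0,"wx":0,"wy":0,"wz":0},{"tx":0.01,"ty":0,"tz":0,"wx":0,"wy":0,"wz":0},{"tx":0.01,"ty":0,"tz":0,"wx":0,"wy":0,"wz":0}]' 0.42; python3 -m jog '[{"tx":0,"ty":0,"tz":0.06,"wx":0,"wy":0,"wz":0},{"tx":0,"ty":0,"tz":0.16,"wx":0,"wy":0,"wz":0},{"tx":0,"ty":0,"tz":0.28,"wx":0,"wy":0,"wz":0},{"tx":0,"ty":0,"tz":0.36,"wx":0,"wy":0,"wz":0.05},{"tx":0,"ty":0,"tz":0.4,"wx":0,"wy":0,"wz":0.1},{"tx":0,"ty":0,"tz":0.4,"wx":0,"wy":0,"wz":0.15},{"tx":0,"ty":0,"tz":0.4,"wx":0,"wy":0,"wz":0.2},{"tx":0,"ty":0,"tz":0.4,"wx":0,"wy":0,"wz":0.25}]' 
python3 - <<'E'
from h import *
p,d=eyes.capture("top"); s,e=eyes.capture("scene")
np.save("top1.npy",d);np.save("sc1.npy",e); cv2.imwrite("pics/t1.png",p); cv2.imwrite("pics/s1.png",s)
st()
cv2.imwrite("pics/b.png",np.hstack([cv2.resize(p[150:300,260:440],None,fx=2.2,fy=2.2),cv2.resize(s[100:250,140:320],None,fx=2.2,fy=2.2)]))
E
```

```text
clock: 4.12
tool_pos: [475.4, -138.3, 92.7]
orientation: [-0.0, 0.672, 0.74, -0.0]
ft_force: [0.6, -0.8, 0.1]
opening: 0.421
gripper_force: 0.0
clock: 4.78
tool_pos: [475.4, -138.4, 193.0]
orientation: [0.0, 0.513, 0.858, -0.0]
ft_force: [-0.2, 0.6, -0.0]
opening: 0.419
gripper_force: 0.0
4.88 [ 475.3 -138.3  192.8] y-angle 28.09 z [-0.  0. -1.] q [-0.283  0.221 -0.17   1.18  -0.     0.797] F [-0.3 -0.4 -0.5] T [-0.008 -0.066 -0.024] open 0.42 grip 0.0
```

View pics/b.png

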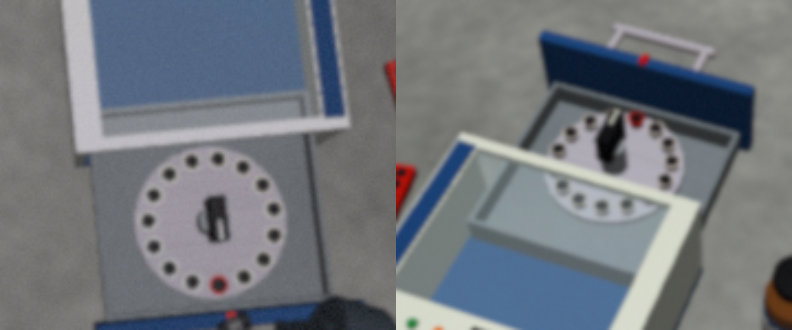

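The drawer is fully out. The knob's centre is at about (358.6, 249) in the top image, and the red crucible sits at the red mark, so the carousel is at home. I'll localise the knob from depth.

```bash
python3 - <<'E'
from h import *
for n,f,a in (("top","top1.npy",(234,264,345,373)),("scene","sc1.npy",(140,185,225,250))):
    W=cloud(n,np.load(f)); z=W[...,2]; m=np.zeros(z.shape,bool); m[a[0]:a[1],a[2]:a[3]]=1
    m&=(z>94)&(z<112)&(W[...,0]>580)&(W[...,0]<660); P=W[m]
    r=cv2.minAreaRect(P[:,:2].astype(np.float32)); print(n,len(P),P.mean(0).round(1),r)
print(ray("top",358.6,249.1,104).round(1))
# disc by dark/bright: ellipse of the disc in top image -> center at disc height
p=cv2.imread("pics/t1.png"); W=cloud("top",np.load("top1.npy")); 
# drawer front top edge: z 100..112
z=W[...,2]; m=(z>100)&(z<114)&(W[...,0]<560)&(W[...,0]>490)&(abs(W[...,1]+130)<140)
P=W[m]; print(len(P),P.mean(0).round(1)); P=P[P[:,1]>-110]; print(np.polyfit(P[:,1],P[:,0],1))
E
```

```text
top 174 [ 619.7 -121.1  103.9] ((619.5484008789062, -121.63884735107422), (41.1378059387207, 16.080419540405273), 5.1943817138671875)
scene 137 [ 623.  -120.1  102.8] ((620.9439697265625, -121.83448791503906), (42.897735595703125, 17.84909439086914), 7.020701885223389)
[ 619.2 -121.   104. ]
667 [ 525.9 -104.   107.5]
[-9.95372194e-02  5.15040722e+02]
```

```bash
python3 -m jog '[{"tx":0.04,"ty":0.005,"tz":0,"wx":0,"wy":0,"wz":0.075},{"tx":0.12,"ty":0.014,"tz":0,"wx":0,"wy":0,"wz":0.15},{"tx":0.21,"ty":0.024,"tz":0,"wx":0,"wy":0,"wz":0.225},{"tx":0.3,"ty":0.035,"tz":0,"wx":0,"wy":0,"wz":0.3},{"tx":0.39,"ty":0.045,"tz":0,"wx":0,"wy":0,"wz":0.375},{"tx":0.48,"ty":0.055,"tz":0,"wx":0,"wy":0,"wz":0.45},{"tx":0.55,"ty":0.063,"tz":0,"wx":0,"wy":0,"wz":0.525},{"tx":0.577,"ty":0.067,"tz":0,"wx":0,"wy":0,"wz":0.6}]' 0.6
python3 -m jog '[{"tx":0,"ty":0,"tz":0,"wx":0,"wy":0,"wz":0.075},{"tx":0,"ty":0,"tz":0,"wx":0,"wy":0,"wz":0.15},{"tx":0,"ty":0,"tz":-0.04,"wx":0,"wy":0,"wz":0.15},{"tx":0,"ty":0,"tz":-0.1,"wx":0,"wy":0,"wz":0.15},{"tx":0,"ty":0,"tz":-0.16,"wx":0,"wy":0,"wz":0.15},{"tx":0,"ty":0,"tz":-0.2,"wx":0,"wy":0,"wz":0.15},{"tx":0,"ty":0,"tz":-0.2,"wx":0,"wy":0,"wz":0.15},{"tx":0,"ty":0,"tz":-0.2,"wx":0,"wy":0,"wz":0.15}]'
python3 -c "from h import *; st()"
```

```text
clock: 5.55
tool_pos: [621.4, -121.2, 191.9]
orientation: [-0.0, 0.068, 0.998, 0.0]
ft_force: [1.1, -0.0, -0.0]
opening: 0.604
gripper_force: 0.0
clock: 6.22
tool_pos: [619.3, -121.5, 142.4]
orientation: [-0.001, -0.047, 0.999, 0.0]
ft_force: [1.1, -0.6, 0.9]
opening: 0.597
gripper_force: 0.0
6.22 [ 619.3 -121.5  142.4] y-angle 95.34 z [-0.001  0.    -1.   ] q [-0.194  0.522  0.138  1.187 -0.    -0.287] F [ 1.1 -0.6  0.9] T [-0.035  0.002  0.015] open 0.597 grip 0.0
```

Well aligned. Descending 50 mm, then gripping.

```bash
python3 -m jog '[{"tx":0,"ty":0,"tz":-0.03,"wx":0,"wy":0,"wz":0},{"tx":0,"ty":0,"tz":-0.08,"wx":0,"wy":0,"wz":0},{"tx":0,"ty":0,"tz":-0.13,"wx":0,"wy":0,"wz":0},{"tx":0,"ty":0,"tz":-0.17,"wx":0,"wy":0,"wz":0},{"tx":0,"ty":0,"tz":-0.2,"wx":0,"wy":0,"wz":0},{"tx":0,"ty":0,"tz":-0.2,"wx":0,"wy":0,"wz":0}]'
python3 -m jog '[{"tx":0,"ty":0,"tz":0,"wx":0,"wy":0,"wz":0},{"tx":0,"ty":0,"tz":0,"wx":0,"wy":0,"wz":0},{"tx":0,"ty":0,"tz":0,"wx":0,"wy":0,"wz":0},{"tx":0,"ty":0,"tz":0,"wx":0,"wy":0,"wz":0},{"tx":0,"ty":0,"tz":0,"wx":0,"wy":0,"wz":0},{"tx":0,"ty":0,"tz":0,"wx":0,"wy":0,"wz":0}]' 0 50
python3 -c "from h import *; st()"
```

```text
clock: 6.72
tool_pos: [619.1, -121.5, 91.4]
orientation: [-0.001, -0.048, 0.999, 0.0]
ft_force: [0.7, -1.0, 0.4]
opening: 0.604
gripper_force: 0.0
clock: 7.22
tool_pos: [620.5, -123.5, 93.9]
orientation: [0.001, -0.047, 0.999, -0.002]
ft_force: [1.0, -15.2, 1.2]
opening: 0.179
gripper_force: 52.7
7.22 [ 620.5 -123.5   93.9] y-angle 95.42 z [ 0.002 -0.003 -1.   ] q [-0.195  0.55   0.057  1.075 -0.003 -0.29 ] F [  1.  -15.2   1.2] T [-2.221 -0.084  0.02 ] open 0.179 grip 52.7
```

```bash
python3 -m jog '[{"tx":0,"ty":-0.008,"tz":0,"wx":0,"wy":0,"wz":0},{"tx":0,"ty":-0.008,"tz":0,"wx":0,"wy":0,"wz":0},{"tx":0,"ty":-0.008,"tz":0,"wx":0,"wy":0,"wz":-0.04},{"tx":0,"ty":-0.008,"tz":0,"wx":0,"wy":0,"wz":-0.08},{"tx":0,"ty":-0.008,"tz":0,"wx":0,"wy":0,"wz":-0.12},{"tx":0,"ty":-0.008,"tz":0,"wx":0,"wy":0,"wz":-0.16},{"tx":0,"ty":-0.008,"tz":0,"wx":0,"wy":0,"wz":-0.2},{"tx":0,"ty":-0.008,"tz":0,"wx":0,"wy":0,"wz":-0.2}]'
python3 -c "from h import *; st()"
```

```text
clock: 7.88
tool_pos: [620.5, -123.7, 93.9]
orientation: [0.001, 0.111, 0.994, 0.0]
ft_force: [0.8, -0.7, 4.3]
opening: 0.18
gripper_force: 53.3
7.88 [ 620.5 -123.7   93.9] y-angle 77.25 z [ 0.002 -0.    -1.   ] q [-0.197  0.55   0.058  1.076  0.     0.026] F [ 0.8 -0.7  4.3] T [ 0.098 -0.148 -0.009] open 0.18 grip 53.3
```

```bash
python3 -m jog '[{"tx":0,"ty":0,"tz":0,"wx":0,"wy":0,"wz":-0.04},{"tx":0,"ty":0,"tz":0,"wx":0,"wy":0,"wz":-0.08},{"tx":0,"ty":0,"tz":0,"wx":0,"wy":0,"wz":-0.12},{"tx":0,"ty":0,"tz":0,"wx":0,"wy":0,"wz":-0.16},{"tx":0,"ty":0,"tz":0,"wx":0,"wy":0,"wz":-0.2},{"tx":0,"ty":0,"tz":0,"wx":0,"wy":0,"wz":-0.24},{"tx":0,"ty":0,"tz":0,"wx":0,"wy":0,"wz":-0.28},{"tx":0,"ty":0,"tz":0,"wx":0,"wy":0,"wz":-0.28}]'
python3 - <<'E'
from h import *
st()
p,d=eyes.capture("top"); s,e=eyes.capture("scene")
cv2.imwrite("pics/c.png",np.hstack([cv2.resize(p[170:320,270:450],None,fx=2.2,fy=2.2),cv2.resize(s[100:250,140:320],None,fx=2.2,fy=2.2)]))
E
```

```text
clock: 8.55
tool_pos: [620.6, -123.7, 93.9]
orientation: [0.001, 0.325, 0.946, 0.0]
ft_force: [1.0, 0.2, 6.1]
opening: 0.176
gripper_force: 53.3
8.55 [ 620.6 -123.7   93.9] y-angle 52.09 z [ 0.002 -0.    -1.   ] q [-0.197  0.55   0.058  1.076  0.     0.465] F [1.  0.2 6.1] T [ 0.062 -0.318  0.013] open 0.176 grip 53.3
```

View pics/c.png

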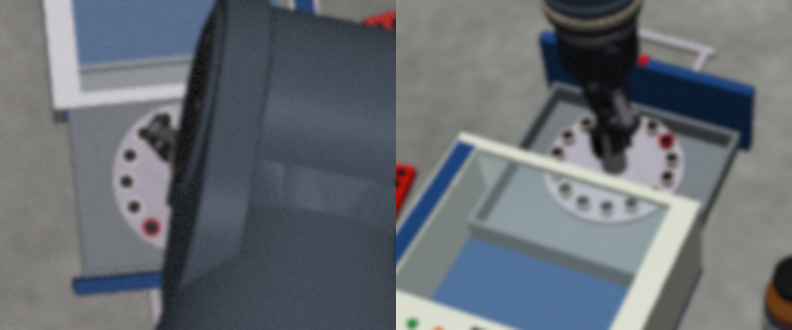

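The knob is turning with the gripper: the red crucible has moved clockwise to (151,227) in the left crop. Turning the remaining 28.6° now.

```bash
python3 -m jog '[{"tx":0,"ty":0,"tz":0,"wx":0,"wy":0,"wz":-0.05},{"tx":0,"ty":0,"tz":0,"wx":0,"wy":0,"wz":-0.1},{"tx":0,"ty":0,"tz":0,"wx":0,"wy":0,"wz":-0.15},{"tx":0,"ty":0,"tz":0,"wx":0,"wy":0,"wz":-0.2},{"tx":0,"ty":0,"tz":0,"wx":0,"wy":0,"wz":-0.25},{"tx":0,"ty":0,"tz":0,"wx":0,"wy":0,"wz":-0.29},{"tx":0,"ty":0,"tz":0,"wx":0,"wy":0,"wz":-0.318},{"tx":0,"ty":0,"tz":0,"wx":0,"wy":0,"wz":-0.318}]'
python3 -m jog '[{"tx":0,"ty":0,"tz":0,"wx":0,"wy":0,"wz":0},{"tx":0,"ty":0,"tz":0,"wx":0,"wy":0,"wz":0},{"tx":0,"ty":0,"tz":0,"wx":0,"wy":0,"wz":0},{"tx":0,"ty":0,"tz":0,"wx":0,"wy":0,"wz":0}]'
python3 - <<'E'
from h import *
st()
p,d=eyes.capture("top"); s,e=eyes.capture("scene")
cv2.imwrite("pics/d.png",np.hstack([cv2.resize(p[170:320,270:450],None,fx=2.2,fy=2.2),cv2.resize(s[100:250,140:320],None,fx=2.2,fy=2.2)]))
c=np.array([620.4,-123.0])
for n,im in (("top",cv2.imread("pics/t1.png")),("scene",cv2.imread("pics/s1.png")),("top",p),("scene",s)):
    b=im.astype(int); m=((b[...,2]>b[...,1]+35)&(b[...,2]>b[...,0]+35)).astype(np.uint8)
    k,l,q,ce=cv2.connectedComponentsWithStats(m)
    for i in range(1,k):
        w=ray(n,*ce[i],51); r=np.hypot(*(w[:2]-c))
        if q[i,4]>4 and 45<r<85: print(n,q[i,4],w.round(1),"r",r.round(1),"ang",np.degrees(np.arctan2(*(w[:2]-c)[::-1])).round(1))
E
```

```text
clock: 9.32
tool_pos: [620.6, -123.7, 93.9]
orientation: [0.001, 0.548, 0.836, 0.0]
ft_force: [-0.4, -0.4, 6.2]
opening: 0.177
gripper_force: 53.4
clock: 9.65
tool_pos: [620.6, -123.7, 93.9]
orientation: [0.001, 0.547, 0.837, 0.0]
ft_force: [0.3, -0.4, 5.2]
opening: 0.179
gripper_force: 53.4
9.65 [ 620.6 -123.7   93.9] y-angle 23.72 z [ 0.002 -0.    -1.   ] q [-0.197  0.55   0.058  1.076  0.     0.96 ] F [ 0.3 -0.4  5.2] T [-0.047 -0.354  0.088] open 0.179 grip 53.4
top 38 [ 560.3 -128.6   51. ] r 60.4 ang -174.7
scene 41 [ 560.7 -128.7   51. ] r 60.0 ang -174.6
top 46 [595.7 -66.   51. ] r 62.1 ang 113.4
scene 31 [598.2 -65.7  51. ] r 61.5 ang 111.1
```

View pics/d.png

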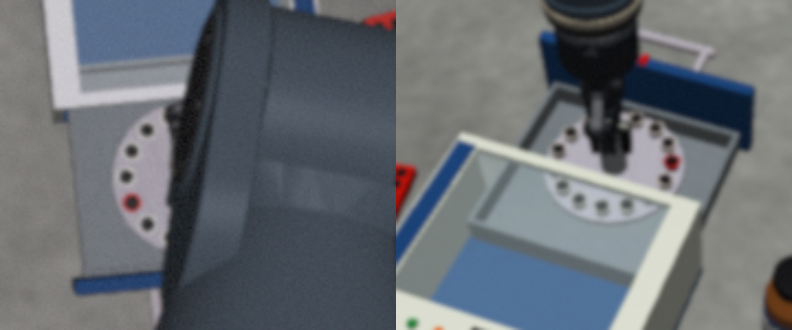

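The red crucible has turned by about 73° (the tool by 71.7°; the target is 72°). The grip reads 53 N and the drawer is at its stop. Handing in.

```bash
python3 -c "from station import ctrl; print(ctrl.hand_in())"
```

```text
the job is handed in; nothing more can be done
None
```

I pulled the drawer out to its stop, turned the knob clockwise to the third click (about 72–73° measured, 72° wanted) and handed in with the fingers still gripping it at about 53 N; the hand-in returned no verdict.

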